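# Carry a freshly primed gearbox cover to the drip rack on a lifter

### The job

The grey gearbox cover lying across the two battens of the wooden stand is still wet with primer, so the gripper itself must not touch it. Take the cranked steel lifter by its wooden handle, slide its blade between the battens under the cover, lift the cover off and lay it gently in the sloping drip rack, flat on both bars behind their bent-up front ends. Then draw the blade out and lay the lifter down flat on the bench; leave the jar and the spray can where they are.

Things in the scene. Friction and masses are not known exactly. Their poses are not given: they have to be found in the camera images.
- cover: flat grey cast cover plate, 100 mm along its x, 124 mm along y, 6 mm thick, with a round boss 48 mm across and 7 mm high on top; about 0.22 kg. It lies across the stand's battens. Origin: centre of its underside; z: up.
- lifter: cranked steel spatula lying on its blade. Origin: middle of the blade's rear edge (heel), underside; x: to the tip; z: up. Blade x 0 to 115 mm, 60 mm wide, 3 mm thick. At the heel an 18 mm wide neck rises rearward at 47 degrees to x -28, z 35 mm; from there the flat-sided wooden handle (22 mm wide along y, 26 mm high, end at x -150 mm) rises rearward at 12 degrees. 0.19 kg.
- lifter_grip (a point): front half of the wooden handle, the place to grip it: x -65 mm, z 43 mm in the lifter's frame.
- stand: plywood board 124 x 144 x 12 mm fixed to the bench, with two upright wooden battens along its x. Origin: centre of its underside. Battens 118 mm long, 18 mm wide, tops 46 mm above the bench, 92 mm clear between them (y -46 to +46 mm); both ends of the channel are open. x points from the bench's front to the wall.
- rack: drip rack on dark steel legs, fixed to the bench, about 140 mm wide, 140 mm deep and 205 mm high. Origin: on the bench under the middle of the seat. x points level from its low, open front to its high rear.
- drip_deck: sloping part of the rack, 30 degrees, rear high. Origin: middle of the seat, in the plane of the bar tops, 165 mm above the rack's origin. x: up the slope; z: square off it. Two 8 mm bars along x at y -50 and +50 mm (92 mm clear), x -55 to +62 mm; their front ends bend up 16 mm. Drip tray floor 30 mm below the bar tops, 8 mm front lip at x -72, rear lip at x +74 mm.
- jar: glass jar with a yellow lid, 64 mm across, 112 mm high. Origin: centre of its underside.
- aerosol: spray can, 52 mm across, 171 mm high. Origin: centre of its underside.

How it is judged:
By the outcome, as a careful person would: the job done as asked, in the order asked, and still so for the second after the job is handed in, with the robot touching nothing.
It also fails if it takes over 66 s, if anything falls off the work surface, if the arm or the gripper's body presses on something with over 40 N, if the wrist force passes 120 N, or if a joint passes its speed limit or range.

### The arm

A 7-joint arm with a two-finger parallel gripper is mounted at the origin on a cart in front of the work surface, level with it; the furniture and walls round the work are solid. World frame = base frame: x ahead of the robot, y to its left, z up, the work surface at z = 0. Lengths are in m, angles in rad, forces in N, time in s.
With the tool pointing down it reaches from about 0.4 to 0.875 m from the base axis. Payload 19.3 kg.
Tool frame: the origin (TCP) lies midway between the tips of the shut fingers; the grasp point (between the pads) lies 19 mm behind it; z points along the fingers, y is the line along which they close (so a half turn about z gives the same grasp; the last joint's range is limited). The gripper opens to 85 mm and grips with 20 to 120 N. Pads are 22 mm wide; open, the fingers measure 114 mm over their backs; the gripper's body (76 mm by 85 mm) begins 54 mm behind the grasp point. The pads swing forward as they close: fully open they stand 13 mm farther back than shut.
Start: joints at [-1.349, 0.521, -0.036, 1.599, 0.021, 1.021, -0.113], TCP at [0.18, 0.599, 0.231] pointing down, gripper open.
Joint ranges: [-2.91, 2.91], [-0.3, 2.13], [-1.5, 1.42], [0.17, 2.43], [-1.26, 4.41], [0.16, 1.93], [-2.52, 2.52]. Speed limits (rad/s): [1.89, 1.89, 2.39, 2.39, 3.01, 3.01, 3.01].

### API

Orientations are given as [roll, pitch, yaw] about the fixed x, y, z axes, in that order (R = Rz(yaw) Ry(pitch) Rx(roll)).
In Python, from station import readout, imaging, job_done gives the robot as it stands.
- The arm moves only by the tool jog_arm, never from a script. Its argument "series" is a list of rows, each an object with "travel": the shift along the tool's x, y, z in m, a list of three; "twist": the turn, a rotation vector about the tool's x, y, z in degrees, a list of three; "hand": the opening, from -1 (shut) to 1 (fully open). In form: [{"travel": [dx, dy, dz], "twist": [wx, wy, wz], "hand": hand}, ...]. A call has 1 to 8 rows; each row is the pose to reach, as a shift and turn from the pose commanded when the call began, along the tool's axes at that moment; what a row does not reach only later rows make up. A row lasts 1/8 s, in which the tool goes at most 62.5 mm and 10.7 degrees, less where a joint would pass 70% of its speed; a pose out of reach is approached as far as the arm can. A call with a gripper value outside its range is refused whole. The fingers move at their own pace and stop on an object; "force" is the grip in N (left out, the last holds). Time passes only in rows, so rows that repeat a pose let the fingers close. It gives the time, the measured TCP pose, the force, the opening and the grip force at its end, in the units of the state.
- readout.get_obs(): the state, without advancing time (a new reading comes with each control period).
- imaging.snapshot(name): name is "side" or "top"; returns the picture (384x512x3 uint8, blue, green, red); there is no depth.
- imaging.camera_info(name): a dict with "camera_matrix" (3x3 intrinsics, pixels), "world_to_cam" (4x4, takes a point from world to camera coordinates). Camera axes: x right, y up, looking along -z (the intrinsics and any distortion apply to the point x, -y, -z); pixel columns grow to the right and rows downward; lengths in m; the calibration is good to about 2 mm. A picture is of the moment at which its call begins. camera_info takes no time and is no camera call.
- job_done(): hands the job in; it is judged then, once.
The state is a dict: "t": time; "joints": joint angles; "dq": joint speeds; "joint_efforts": joint torques, N m; "tool_pos": TCP position; "ee_rot": TCP orientation; "contact_force": force on the tool from outside, world axes, zero at the start; "moment": the same for the moment, N m; "opening": finger opening in m; "grip_force": force on a finger pad.
Only numpy, scipy, OpenCV 4.12 (cv2) and the standard library are available. Lean on these libraries where they do the work, as an engineer would, in place of code of your own. Each camera call takes 0.05 s, during which the arm holds its last target. There are 200 camera calls.

## Working session

There is one attempt and no reset: what is moved stays moved. The work goes in short steps, Python scripts to look and compute and a tool call to move; the robot and the scene stay as the last step left them, time stands still between calls to the robot, and variables do not carry over. Pictures are saved under pics/ and viewed, at most 10 in all, crops included, and the job is handed in when it is done.

Besides the shell and the picture viewer there is one more tool, called after "Request:" by a JSON object that holds its "method" and its "body". jog_arm: Moves the arm, as the interface text tells. Its arguments: {"type":"object","properties":{"series":{"type":"array"},"force":{"type":"number"}},"required":["series"]}

```bash
ls; mkdir -p pics
python3 - <<'E'
from station import readout, imaging
import cv2, numpy as np
print(readout.get_obs())
for n in ("side","top"):
    cv2.imwrite(f"pics/{n}0.png", imaging.snapshot(n)); i=imaging.camera_info(n)
    print(n,{k:np.round(v,4).tolist() if not isinstance(v,str) else v for k,v in i.items()})
E
```

```text
pics
{'t': 0.0, 'joints': array([-1.34919744,  0.52202201, -0.03632392,  1.60002289,  0.02121202,
        1.02110731, -0.11281443]), 'dq': array([ 0.00057688,  0.00038532, -0.00019941, -0.00097471, -0.00083432,
        0.00042504, -0.00101839]), 'joint_efforts': array([ 7.83544442e-05, -9.27096605e+01,  1.97971366e+00, -3.69949651e+01,
        1.78213301e-02,  7.77789362e-03,  1.86437285e-05]), 'tool_pos': array([0.17973802, 0.59823067, 0.23071547]), 'ee_rot': array([-3.14042247e+00,  9.68279390e-05,  2.84977295e+00]), 'contact_force': array([-0.4010763 , -1.66757798,  0.80987523]), 'moment': array([-0.02267686,  0.0361225 ,  0.06412636]), 'grip_force': 0.0, 'opening': 0.08531725921907368}
side {'camera_matrix': [[395.7557, 0.0, 253.6008], [0.0, 395.7557, 191.9562], [0.0, 0.0, 1.0]], 'world_to_cam': [[-0.9974, -0.0725, 0.0031, 0.66], [0.0504, -0.6623, 0.7475, -0.0899], [-0.0522, 0.7457, 0.6642, -1.2755], [0.0, 0.0, 0.0, 1.0]]}
top {'camera_matrix': [[376.7226, 0.0, 258.9925], [0.0, 376.7226, 186.5417], [0.0, 0.0, 1.0]], 'world_to_cam': [[0.2185, -0.9758, -0.0053, -0.0583], [0.8014, 0.1763, 0.5715, -0.6023], [-0.5568, -0.1291, 0.8206, -0.9492], [0.0, 0.0, 0.0, 1.0]]}
```

View pics/side0.png

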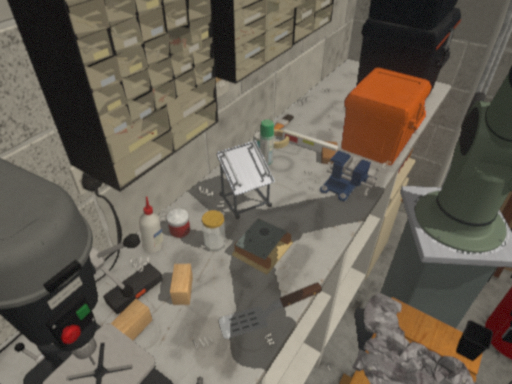

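View pics/top0.png

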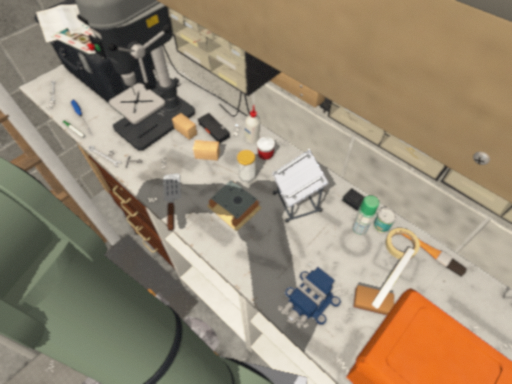

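The side view shows the cover on the stand at about (263,242), the lifter handle at (300,295) with its blade near (243,322), the rack at (245,170), the jar at (213,230) and the spray can at (267,135). In the top view the lifter runs from (170,215) to (172,186), the cover is at (235,203) and the rack at (302,178). I'll enlarge these areas.

```bash
cat > h.py <<'E'
import cv2, numpy as np
from station import readout, imaging
C={n:imaging.camera_info(n) for n in ("side","top")}
def proj(n,p):
    T=np.array(C[n]["world_to_cam"]);K=np.array(C[n]["camera_matrix"])
    c=np.atleast_2d(p)@T[:3,:3].T+T[:3,3]; c=c*[1,-1,-1]; q=c@K.T
    return q[:,:2]/q[:,2:]
def ray(n,uv):
    T=np.array(C[n]["world_to_cam"]);K=np.array(C[n]["camera_matrix"])
    d=np.linalg.inv(K)@[uv[0],uv[1],1]; d=d*[1,-1,-1]; R=T[:3,:3]
    d=R.T@d; return -R.T@T[:3,3], d/np.linalg.norm(d)
def onz(n,uv,z):
    o,d=ray(n,uv); return o+d*(z-o[2])/d[2]
def tri(us,ut):
    A=[];b=[]
    for n,u in (("side",us),("top",ut)):
        o,d=ray(n,u);P=np.eye(3)-np.outer(d,d);A.append(P);b.append(P@o)
    A=np.vstack(A);b=np.hstack(b);x,r,_,_=np.linalg.lstsq(A,b,rcond=None);return x,np.linalg.norm(A@x-b)
def crop(n,im,u0,v0,w,h,s):
    c=cv2.resize(im[v0:v0+h,u0:u0+w],None,fx=s,fy=s,interpolation=cv2.INTER_CUBIC)
    for u in range((u0+9)//10*10,u0+w,10):
        cv2.line(c,(int((u-u0+.5)*s),0),(int((u-u0+.5)*s),4 if u%50 else 14),(0,0,255),1)
    for v in range((v0+9)//10*10,v0+h,10):
        cv2.line(c,(0,int((v-v0+.5)*s)),(4 if v%50 else 14,int((v-v0+.5)*s)),(0,0,255),1)
    return c
E
python3 - <<'E'
from h import *
s=cv2.imread("pics/side0.png");t=cv2.imread("pics/top0.png")
cv2.imwrite("pics/s1.png",crop("side",s,190,110,150,120,5))
a=crop("side",s,205,205,130,150,4);b=crop("top",t,150,140,190,90,4)
cv2.imwrite("pics/s1.png",a);cv2.imwrite("pics/t1.png",b)
cv2.imwrite("pics/r1.png",np.hstack([crop("side",s,190,115,100,110,4),crop("top",t,260,140,90,110,4)]))
E
```

```text
(no output)
```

View pics/s1.png

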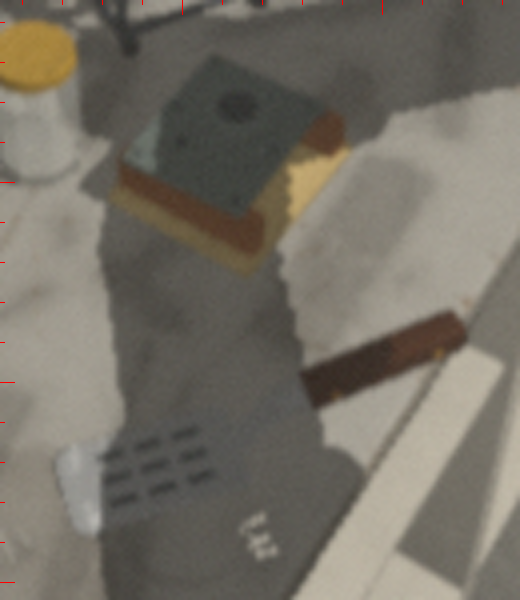

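View pics/t1.png

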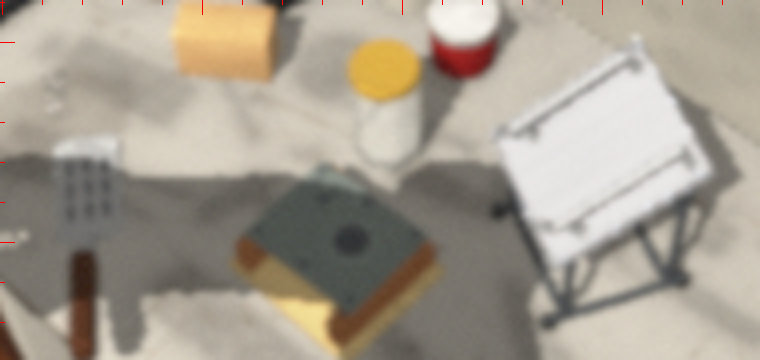

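View pics/r1.png

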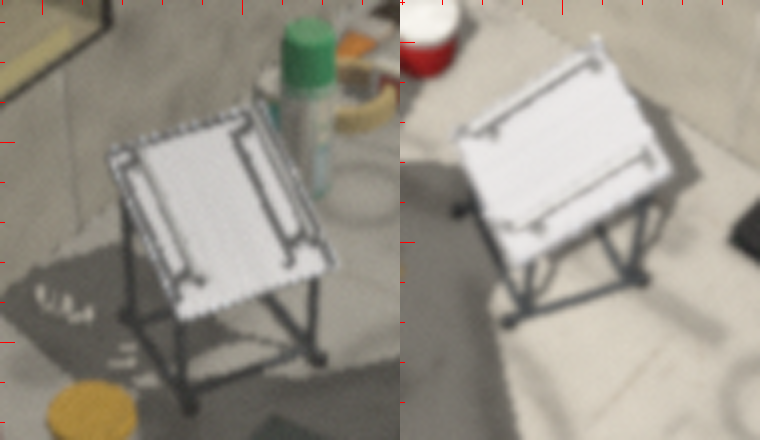

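Run:
```python
from h import *
np.set_printoptions(precision=4,suppress=True)
S=lambda x,y:(205+x/4-.5,205+y/4-.5); T=lambda x,y:(150+x/4-.5,140+y/4-.5)
R=lambda x,y:(190+x/4-.5,115+y/4-.5); Q=lambda x,y:(260+(x-400)/4-.5,140+y/4-.5)
for n in C:
    print(n,"cam",ray(n,(0,0))[0])
print("blade tip side",onz("side",S(57,458),.003),onz("side",S(92,535),.003))
print("blade tip top",onz("top",T(55,142),.003),onz("top",T(118,140),.003))
print("handle front",tri(S(310,388),T(83,252)),"end side z.08",onz("side",S(460,328),.075))
for k,a,b in (("wall?",(215,55),(320,165)),("L",(120,155),(238,235)),("front",(238,218),(345,315)),("R",(335,108),(435,240)),("hole",(238,106),(352,240))): print("cover",k)if 0 else None
print("cover side",*[onz("side",S(*p),.052) for p in ((215,55),(120,155),(238,218),(335,108))],sep="\n")
print("cover top",*[onz("top",T(*p),.052) for p in ((320,165),(238,235),(345,315),(435,240))],sep="\n")
print("hole",tri(S(238,106),T(352,240)))
print("jar",tri(S(37,55),T(384,70)))
print("can",onz("side",R(308,30),.171))
print("rack corners (side order: rearL, rearR, frontR, frontL)")
s=[R(108,150),R(258,100),R(335,265),R(180,318)]
t=[Q(670,170),Q(597,42),Q(460,132),Q(512,262)]
for i in s:
    print(i,[ (j,np.round(tri(i,q)[0],3),round(tri(i,q)[1],4)) for j,q in enumerate(t)if tri(i,q)[1]<.03])
print("feet side",*[onz("side",R(*p),.0) for p in ((190,403),(318,358),(127,313))],sep="\n")
print("feet top",*[onz("top",Q(*p),.0) for p in ((508,320),(640,278),(460,210))],sep="\n")
```

```text
side cam [0.5963 0.9394 0.9124]
top cam [-0.033  -0.0732  1.1228]
blade tip side [0.7207 0.4098 0.003 ] [0.6922 0.4598 0.003 ]
blade tip top [0.7014 0.461  0.003 ] [0.7161 0.4047 0.003 ]
handle front (array([0.565 , 0.3751, 0.0487]), np.float64(0.003119220949663895)) end side z.08 [0.471  0.3433 0.075 ]
cover side
[0.641  0.0926 0.052 ]
[0.7022 0.1975 0.052 ]
[0.6152 0.248  0.052 ]
[0.5494 0.1405 0.052 ]
cover top
[0.6955 0.2015 0.052 ]
[0.6098 0.2503 0.052 ]
[0.5538 0.1419 0.052 ]
[0.6409 0.086  0.052 ]
hole (array([0.6203, 0.1525, 0.0612]), np.float64(0.00027372683878393306))
jar (array([0.7645, 0.1591, 0.1106]), np.float64(0.0011349920799858992))
can [ 0.6361 -0.2663  0.171 ]
rack corners (side order: rearL, rearR, frontR, frontL)
(216.5, 152.0) [(1, array([ 0.781, -0.053,  0.186]), np.float64(0.0024))]
(254.0, 139.5) [(0, array([ 0.667, -0.126,  0.187]), np.float64(0.0053))]
(273.25, 180.75) [(3, array([ 0.602, -0.017,  0.112]), np.float64(0.0011))]
(234.5, 194.0) [(2, array([0.719, 0.049, 0.109]), np.float64(0.004))]
feet side
[0.7135 0.033  0.    ]
[ 0.6119 -0.0282 -0.    ]
[ 0.7793 -0.0723  0.    ]
feet top
[ 0.6149 -0.0186  0.    ]
[ 0.6811 -0.1233  0.    ]
[0.7175 0.0437 0.    ]
```

The crops show the cover, lifter, rack and jar clearly, and the points agree between the two views to a few mm. Next I'll refine the lifter axis from the brown handle mask and check the rack and stand estimates with an overlay.

Run:
```python
from h import *
np.set_printoptions(precision=4,suppress=True)
pl={}
for n,(u0,v0,w,h) in (("side",(278,278,48,32)),("top",(160,200,20,40))):
    im=cv2.imread(f"pics/{n}0.png");hsv=cv2.cvtColor(im,cv2.COLOR_BGR2HSV)
    m=((hsv[...,1]>110)&((hsv[...,0]<15)|(hsv[...,0]>170))&(hsv[...,2]<140)).astype(np.uint8)
    z=np.zeros_like(m);z[v0:v0+h,u0:u0+w]=m[v0:v0+h,u0:u0+w]
    c=max(cv2.findContours(z,0,2)[0],key=cv2.contourArea)
    k=np.zeros_like(z);cv2.drawContours(k,[c],-1,1,-1);p=np.argwhere(k)[:,::-1].astype(np.float32)
    vx,vy,x,y=cv2.fitLine(p,cv2.DIST_L2,0,.01,.01).ravel()
    t=(p-[x,y])@[vx,vy];a=np.array([x,y])+t.min()*np.array([vx,vy]);b=np.array([x,y])+t.max()*np.array([vx,vy])
    o,d1=ray(n,a);_,d2=ray(n,b);N=np.cross(d1,d2);pl[n]=(o,N/np.linalg.norm(N),a,b);print(n,a,b,len(p))
N1,N2=pl["side"][1],pl["top"][1];d=np.cross(N1,N2);d/=np.linalg.norm(d)
if d[0]<0:d=-d
P=np.linalg.lstsq(np.array([N1,N2,d]),[N1@pl["side"][0],N2@pl["top"][0],d@np.array([.55,.37,.05])],rcond=None)[0]
print("axis",d,"yaw",np.degrees(np.arctan2(d[1],d[0])),"elev",np.degrees(np.arcsin(-d[2])),P)
for n in pl:
    for q in pl[n][2:]:
        o,r=ray(n,q);A=np.array([d,-r]).T;s=np.linalg.lstsq(A,o-P,rcond=None)[0];print(n,"end",P+d*s[0])
# overlay
def fr(o,yaw,pitch=0):
    from scipy.spatial.transform import Rotation as R
    M=R.from_euler("ZY",[yaw,pitch],degrees=True).as_matrix();return lambda p:np.asarray(p)@M.T+o
rk=fr([.686,-.027,.165],-59,-30);st=fr([.626,.170,0],-29);cv=st
S=[[(x,s*.05,-.004) for x in(-.055,.062)]+[] for s in(-1,1)]
S+=[[(-.055,s*.05,-.004),(-.055,s*.05,.016)] for s in(-1,1)]
S+=[[(-.072,-.065,-.022),(-.072,.065,-.022)]]
G=[[(a,b,.046),(c,e,.046)] for a,b,c,e in((-.059,-.046,.059,-.046),(-.059,.046,.059,.046),(-.059,.064,.059,.064),(-.059,-.064,.059,-.064))]
G+=[[(-.062,-.072,.012),(-.062,.072,.012)]]
out=[]
for n,(u0,v0,w,h) in (("side",(205,135,95,145)),("top",(205,140,135,105))):
    s=4;im=cv2.imread(f"pics/{n}0.png");c=crop(n,im,u0,v0,w,h,s)
    for F,L,col in((rk,S,(0,0,255)),(st,G,(0,255,0))):
        for l in L:
            q=(proj(n,F(l))-[u0-.5,v0-.5])*s;cv2.line(c,*[tuple(int(v) for v in x) for x in q],col,1)
    out.append(c)
    cv2.imwrite(f"pics/ov_{n}.png",c)
H=max(o.shape[0] for o in out)
f=np.hstack([cv2.copyMakeBorder(o,0,H-o.shape[0],0,0,0) for o in out]);cv2.imwrite("pics/ov.png",cv2.resize(f,None,fx=800/f.shape[1],fy=800/f.shape[1]) if f.shape[1]>800 else f);print(f.shape)
```

```text
side [305.9771 292.9643] [312.7512 288.6126] 16
top [170.2293 229.0029] [170.5416 203.9943] 104
axis [ 0.8042  0.3852 -0.4526] yaw 25.594341960820913 elev 26.909091083678376 [0.5406 0.3675 0.0312]
side end [0.503  0.3494 0.0524]
side end [0.4865 0.3415 0.0617]
top end [0.4576 0.3277 0.0779]
top end [0.5854 0.3889 0.006 ]
(580, 920, 3)
```

View pics/ov.png

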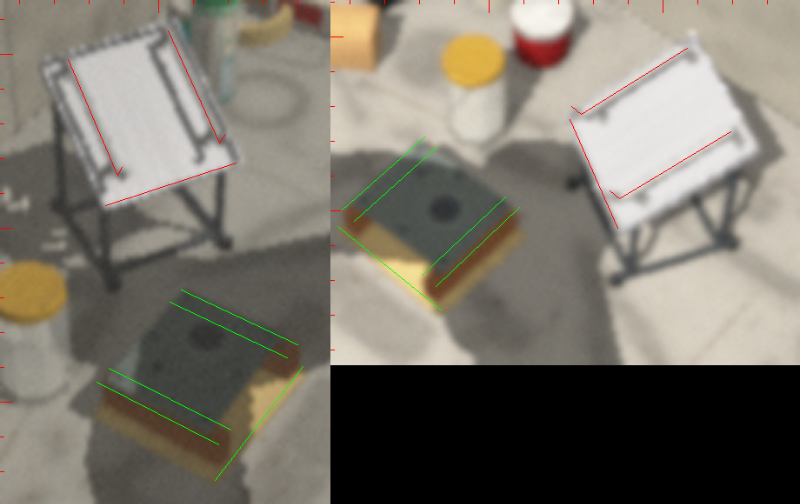

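The overlay shows the stand and cover fit well. The rack's front lip fits too, but the bars (dark lines, near (105,182)-(52,75) in the left panel) are about 4 px off my prediction. I'll triangulate the bars directly and redo the handle mask.

Run:
```python
from h import *
np.set_printoptions(precision=4,suppress=True)
k=800/920*4
S=lambda x,y:(205+x/k-.5,135+y/k-.5);T=lambda x,y:(205+(x-330)/k-.5,140+y/k-.5)
for nm,a,b in(("LF",(105,183),(600,117)),("LR",(54,75),(690,57)),("RF",(205,153),(640,197)),("RR",(158,45),(731,139))):
    print(nm,*tri(S(*a),T(*b)))
for n,(u0,v0,w,h) in (("side",(278,275,48,35)),("top",(160,198,20,40))):
    im=cv2.imread(f"pics/{n}0.png").astype(int);
    m=((im[...,2]-im[...,0]>18)&(im.sum(2)<300)).astype(np.uint8)
    z=np.zeros_like(m);z[v0:v0+h,u0:u0+w]=m[v0:v0+h,u0:u0+w]
    c=max(cv2.findContours(z,0,2)[0],key=cv2.contourArea)
    print(n,cv2.contourArea(c),cv2.minAreaRect(c)); 
    b=cv2.boxPoints(cv2.minAreaRect(c));print(b)
# pixel rows across rack, side view bar profile
im=cv2.cvtColor(cv2.imread("pics/side0.png"),6)
for v in(155,163,170):print(v,im[v,212:272])
im=cv2.cvtColor(cv2.imread("pics/top0.png"),6)
for u in(290,300,310):print(u,im[148:206,u])
```

```text
LF [0.7202 0.0224 0.1131] 0.0023367166726093597
LR [ 0.7702 -0.0537  0.1694] 0.0032918037257631955
RF [ 0.6358 -0.0296  0.1119] 0.005532743694916279
RR [ 0.6804 -0.1033  0.1729] 0.0024511289161400322
side 228.5 ((302.1206970214844, 294.0517272949219), (11.327415466308594, 41.03866958618164), 68.19859313964844)
[[280.9655 296.4138]
 [319.069  281.1724]
 [323.2759 291.6896]
 [285.1724 306.931 ]]
top 131.0 ((170.0, 216.5), (27.0, 6.0), 90.0)
[[167. 203.]
 [173. 203.]
 [173. 230.]
 [167. 230.]]
155 [134 133 135 131 120 135 167 160 153 136 113  99 108 136 167 187 197 199
 198 199 201 198 198 199 199 198 197 201 199 199 198 200 205 204 202 203
 198 185 143 110 128 177 197 202 189 156 143 156 141 126 133 121 109 116
 122 118 129 141 145 140]
163 [135 138 133 134 131 131 128 118 113 125 115 134 178 196 195 186 157 155
 169 183 195 200 199 200 201 202 202 199 198 199 201 200 201 201 202 203
 204 204 206 204 203 184 144 125 158 193 204 206 191 161 144 144 130 132
 140 125 119 116 116 129]
170 [134 145 147 145 144 144 146 134  99  66  74  98 125 119 121 157 189 198
 185 156 149 169 189 200 202 
[... 165 characters left out ...]
97 197 196 194 194 192 191 194 193 197 208 218 211 182
 169 193 221 227 230 230 231 230 230 229 228 227 230 231 229 229 229 229
 229 229 229 227 228 229 230 232 230 228 224 222 209 198 219 229 231 231
 229 225 212 190]
300 [179 176 181 188 195 196 200 207 214 217 198 170 177 210 226 230 232 232
 232 232 232 230 229 230 231 231 230 229 229 230 230 229 229 229 230 230
 231 230 228 225 223 220 201 193 215 227 232 231 229 226 214 189 156 128
 110 111 130 156]
310 [188 192 188 188 189 201 204 193 190 198 216 227 232 232 232 230 230 231
 231 232 230 231 231 231 231 231 232 231 232 231 232 231 227 225 225 221
 202 199 212 225 230 231 231 227 217 188 154 115  87  73  77  96 123 143
 157 170 181 186]
```

Run:
```python
from h import *
s=cv2.imread("pics/side0.png");t=cv2.imread("pics/top0.png")
f=lambda im:np.clip((im.astype(float)-90)*1.7,0,255).astype(np.uint8)
cv2.imwrite("pics/rz.png",np.hstack([crop("side",f(s),210,132,70,70,6),crop("top",f(t),268,142,62,70,6)]))
```

```text
(no output)
```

View pics/rz.png

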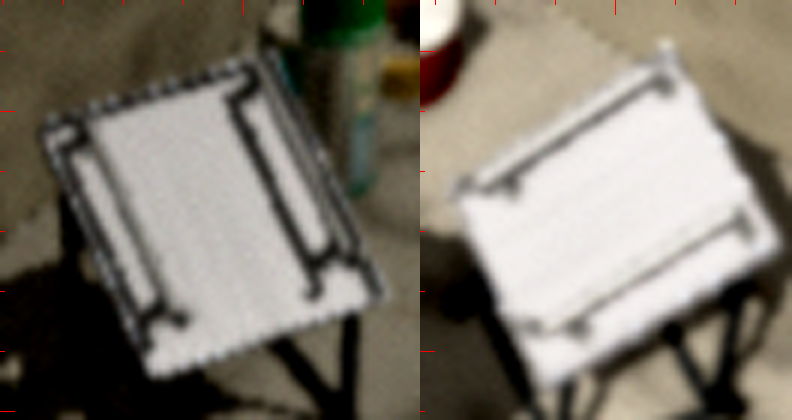

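Run:
```python
from h import *
np.set_printoptions(precision=4,suppress=True)
print(onz("side",(283.07,301.7),.035),onz("side",(321.2,286.4),.061),onz("side",(302.1,294.05),.048))
print(onz("top",(170,203),.035),onz("top",(170,230),.061),onz("top",(170,216.5),.048))
print(proj("top",[[.46,.33,.06]]))
# tip mask centroid edge: bright blade end
for yaw in(21,23,25):
    y=np.radians(yaw);c=np.array([np.cos(y),np.sin(y)])
    o=np.array([.7077,.434])-.115*c
    L=lambda x,yy,z:np.r_[o+c*x+np.array([-c[1],c[0]])*yy,z]
    P=[L(-.028,0,.035),L(-.15,0,.061),L(.115,.03,.003),L(.115,-.03,.003)]
    print(yaw,o,L(-.065,0,.043)); print(proj("side",P).round(1).tolist(),proj("top",P).round(1).tolist())
```

```text
[0.5599 0.368  0.035 ] [0.4646 0.3327 0.061 ] [0.5124 0.3504 0.048 ]
[0.5727 0.3801 0.035 ] [0.462  0.3337 0.061 ] [0.5156 0.3563 0.048 ]
[[170.9336 230.9162]]
21 [0.6003 0.3928] [0.5397 0.3695 0.043 ]
[[277.3, 306.4], [323.0, 288.6], [225.5, 339.0], [219.8, 317.7]] [[169.4, 202.5], [168.2, 230.1], [162.6, 175.9], [178.9, 174.0]]
23 [0.6018 0.3891] [0.542  0.3637 0.043 ]
[[276.6, 304.8], [321.5, 285.7], [225.9, 338.8], [219.4, 317.8]] [[170.9, 202.3], [171.1, 229.7], [162.6, 176.1], [178.9, 173.7]]
25 [0.6035 0.3854] [0.5446 0.3579 0.043 ]
[[275.9, 303.2], [319.8, 282.8], [226.3, 338.7], [219.0, 317.9]] [[172.4, 202.1], [174.1, 229.2], [162.6, 176.3], [178.8, 173.5]]
```

Run:
```python
from h import *
np.set_printoptions(precision=3,suppress=True)
for z in(0,.05,.1):
    print(z,*[onz("side",p,z) for p in((322,291),(300,330),(280,360),(395,180),(331,296))],*[onz("top",p,z) for p in((172,232),(250,300),(200,255),(300,350))],sep="\n")
```

```text
0
[ 0.454  0.304 -0.   ]
[0.515 0.423 0.   ]
[0.563 0.503 0.   ]
[ 0.165 -0.188  0.   ]
[0.431 0.318 0.   ]
[0.485 0.348 0.   ]
[0.318 0.039 0.   ]
[0.425 0.23  0.   ]
[ 0.211 -0.13   0.   ]
0.05
[0.462 0.339 0.05 ]
[0.519 0.451 0.05 ]
[0.565 0.527 0.05 ]
[ 0.189 -0.126  0.05 ]
[0.44  0.352 0.05 ]
[0.462 0.329 0.05 ]
[0.302 0.034 0.05 ]
[0.405 0.217 0.05 ]
[ 0.201 -0.127  0.05 ]
0.1
[0.469 0.374 0.1  ]
[0.524 0.48  0.1  ]
[0.567 0.551 0.1  ]
[ 0.212 -0.065  0.1  ]
[0.449 0.386 0.1  ]
[0.439 0.31  0.1  ]
[0.287 0.029 0.1  ]
[0.384 0.203 0.1  ]
[ 0.19  -0.125  0.1  ]
```

Request:
{"method": "jog_arm", "body": {"series": [{"travel": [0,0,0],"twist": [0,0,-10],"hand": 1},{"travel": [0,0,0],"twist": [0,0,-20],"hand": 1}]}}

```text
t: 0.35
tool_pos: [0.1797, 0.5984, 0.2309]
ee_rot: [-3.141, -0.0, -3.079]
contact_force: [0.6, -0.2, -1.0]
opening: 0.0858
grip_force: 0.0
```

The bench edge is plain, with no raised rail. Now a helper that turns a target lifter or tool pose into a shift and turn.

```bash
cat > g.py <<'E'
import sys,numpy as np
from scipy.spatial.transform import Rotation as R
from station import readout
np.set_printoptions(precision=4,suppress=True)
a=np.radians(12);RLT=np.array([[-np.cos(a),0,-np.sin(a)],[0,1,0],[np.sin(a),0,-np.cos(a)]])  # tool in lifter
PLT=np.array([-.065,0,.043])+RLT[:,2]*.017
def pose(o): return np.array(o["tool_pos"]),R.from_euler("xyz",o["ee_rot"]).as_matrix()
def lift(x,y,z,yaw,pitch=0,up=0):
    M=R.from_euler("ZY",[yaw,-pitch],degrees=True).as_matrix()   # pitch>0: tip up
    Rt=M@RLT; return np.array([x,y,z])+M@PLT-Rt[:,2]*up, Rt
def go(P,Rt):
    o=readout.get_obs();p,r=pose(o)
    d=r.T@(P-p);w=R.from_matrix(r.T@Rt).as_rotvec(degrees=True)
    print("t",o["t"],"from",p,"to",P,"| travel",np.round(d,4).tolist(),"twist",np.round(w,1).tolist(),"| F",o["contact_force"],"M",o["moment"],"j",np.round(o["joints"],2))
def where():
    p,r=pose(readout.get_obs());M=r@RLT.T;return p-M@PLT,M
STAND=(np.array([.626,.170]),-29)
RACK=(np.array([.686,-.027,.165]),-59)
def stand(hx,z,dy=0,pitch=0):  # heel at stand x=hx, blade underside z
    y=np.radians(-29);c=np.array([np.cos(y),np.sin(y)]);n=np.array([-c[1],c[0]])
    q=STAND[0]+c*hx+n*dy;return lift(q[0],q[1],z,-29,pitch)
def deck(hx,hz,dy=0,pitch=30):   # heel underside in drip_deck coords
    M=R.from_euler("ZY",[-59,-30],degrees=True).as_matrix();q=RACK[0]+M@[hx,dy,hz]
    return lift(*q,-59,pitch)
E
python3 -c "
from g import *
go(*lift(.601,.391,0,22,up=.09))"
```

```text
t 0.35 from [0.1797 0.5984 0.2309] to [0.5548 0.3723 0.1144] | travel [-0.3602, -0.2492, 0.1166] twist [1.9, 11.9, -18.3] | F [ 0.6297 -0.181  -0.9989] M [-0.0171  0.0334  0.0053] j [-1.29  0.52 -0.12  1.6   0.07  1.03  0.2 ]
```

Request:
{"method": "jog_arm", "body": {"series": [{"travel": [-0.045,-0.031,0.01],"twist": [0.2,1.5,-2.3],"hand": 1},{"travel": [-0.09,-0.062,0.02],"twist": [0.5,3,-4.6],"hand": 1},{"travel": [-0.135,-0.094,0.035],"twist": [0.7,4.5,-6.9],"hand": 1},{"travel": [-0.18,-0.125,0.05],"twist": [1,6,-9.2],"hand": 1},{"travel": [-0.225,-0.156,0.065],"twist": [1.2,7.5,-11.5],"hand": 1},{"travel": [-0.27,-0.187,0.08],"twist": [1.4,9,-13.8],"hand": 1},{"travel": [-0.315,-0.218,0.1],"twist": [1.7,10.5,-16],"hand": 1},{"travel": [-0.36,-0.249,0.117],"twist": [1.9,11.9,-18.3],"hand": 1}]}}

```text
t: 1.35
tool_pos: [0.5547, 0.3693, 0.1132]
ee_rot: [3.141, -0.211, -2.762]
contact_force: [-0.6, 0.5, 0.9]
opening: 0.0852
grip_force: 0.0
```

```bash
python3 -c "
from g import *
from h import *
go(*lift(.601,.391,0,22,up=.09))
go(*lift(.601,.391,0,22))
s=imaging.snapshot('side');t=imaging.snapshot('top')
cv2.imwrite('pics/g1.png',np.vstack([crop('side',s,200,230,160,110,5)[:300],0*crop('side',s,200,230,160,110,5)[:0]]) if 0 else np.hstack([crop('side',s,205,250,130,110,3),crop('top',t,140,150,110,110,3)]))
"
```

```text
t 1.35 from [0.5547 0.3693 0.1132] to [0.5548 0.3723 0.1144] | travel [-0.001, 0.0028, -0.0014] twist [0.1, -0.1, -0.3] | F [-0.6088  0.487   0.8582] M [ 0.137  -0.1927  0.0249] j [-0.56  0.83 -0.16  1.36  0.06  1.16  1.24]
t 1.35 from [0.5547 0.3693 0.1132] to [0.5375 0.3653 0.0264] | travel [-0.0011, 0.0027, 0.0886] twist [0.1, -0.1, -0.3] | F [-0.6088  0.487   0.8582] M [ 0.137  -0.1927  0.0249] j [-0.56  0.83 -0.16  1.36  0.06  1.16  1.24]
```

View pics/g1.png

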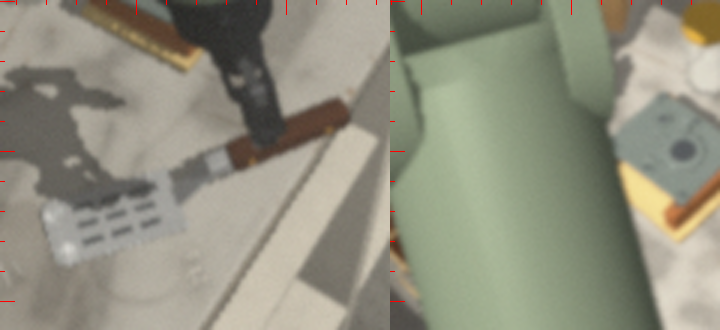

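The side view shows the fingers above the front half of the handle (finger at crop (268,130), handle (230,155)-(348,108)) and the blade unobstructed. The top view is blocked by the arm. Descending and closing.

Request:
{"method": "jog_arm", "body": {"series": [{"travel": [0,0.001,0.03],"twist": [0,0,0],"hand": 1},{"travel": [0,0.002,0.06],"twist": [0,0,0],"hand": 1},{"travel": [0,0.002,0.08],"twist": [0,0,0],"hand": 1},{"travel": [-0.001,0.003,0.0885],"twist": [0,0,0],"hand": 1},{"travel": [-0.001,0.003,0.0885],"twist": [0,0,0],"hand": 1},{"travel": [-0.001,0.003,0.0885],"twist": [0,0,0],"hand": 1}]}}

```text
t: 2.2
tool_pos: [0.5367, 0.3673, 0.0284]
ee_rot: [3.141, -0.208, -2.764]
contact_force: [1.7, 0.0, -0.7]
opening: 0.0854
grip_force: 0.0
```

Request:
{"method": "jog_arm", "body": {"series": [{"travel": [0,0,0],"twist": [0,0,0],"hand": 0},{"travel": [0,0,0],"twist": [0,0,0],"hand": -0.3},{"travel": [0,0,0],"twist": [0,0,0],"hand": -0.6},{"travel": [0,0,0],"twist": [0,0,0],"hand": -1},{"travel": [0,0,0],"twist": [0,0,0],"hand": -1},{"travel": [0,0,0],"twist": [0,0,0],"hand": -1},{"travel": [0,0,0],"twist": [0,0,0],"hand": -1},{"travel": [0,0,0],"twist": [0,0,0],"hand": -1}], "force": 110}}

```text
t: 3.2
tool_pos: [0.5363, 0.3668, 0.0275]
ee_rot: [3.141, -0.209, -2.764]
contact_force: [0.5, -2.3, 2.6]
opening: 0.0204
grip_force: 108.0
```

```bash
python3 -c "
from g import *
print(readout.get_obs()); print(where())"
```

```text
{'t': 3.2, 'joints': array([-0.5685,  0.909 , -0.1589,  1.4458,  0.0753,  0.9953,  1.2217]), 'dq': array([-0.0011, -0.    , -0.0007,  0.0017, -0.0001, -0.002 ,  0.0009]), 'joint_efforts': array([  -1.8034, -115.6808,   -2.8845,  -29.2751,   -0.8643,    0.6603,
          0.214 ]), 'tool_pos': array([0.5363, 0.3668, 0.0275]), 'ee_rot': array([ 3.1414, -0.2094, -2.764 ]), 'contact_force': array([ 0.4769, -2.34  ,  2.6131]), 'moment': array([-0.5264, -0.3996, -0.1784]), 'grip_force': 107.9527759552002, 'opening': 0.020443743360927216}
(array([0.6   , 0.392 , 0.0012]), array([[ 0.9296, -0.3687,  0.0001],
       [ 0.3687,  0.9296, -0.0002],
       [-0.    ,  0.0002,  1.    ]]))
```

```bash
sed -i 's/RLT\[:,2\]\*.017/RLT[:,2]*.0158/' g.py; python3 -c "
from g import *
print(where()[0])
go(*stand(-.19,.15));go(*stand(-.19,.026))"
```

```text
[ 0.5997  0.3919 -0.    ]
t 3.2 from [0.5363 0.3668 0.0275] to [0.4001 0.2952 0.1775] | travel [0.1808, -0.0163, -0.1149] twist [-10.5, -0.0, 49.5] | F [ 0.4769 -2.34    2.6131] M [-0.5264 -0.3996 -0.1784] j [-0.57  0.91 -0.16  1.45  0.08  1.    1.22]
t 3.2 from [0.5363 0.3668 0.0275] to [0.4001 0.2952 0.0535] | travel [0.155, -0.0163, 0.0064] twist [-10.5, -0.0, 49.5] | F [ 0.4769 -2.34    2.6131] M [-0.5264 -0.3996 -0.1784] j [-0.57  0.91 -0.16  1.45  0.08  1.    1.22]
```

Request:
{"method": "jog_arm", "body": {"series": [{"travel": [0,0,-0.03],"twist": [0,0,0],"hand": -1},{"travel": [0,0,-0.07],"twist": [0,0,0],"hand": -1},{"travel": [0.01,0,-0.11],"twist": [0,0,0],"hand": -1},{"travel": [0.02,0,-0.14],"twist": [0,0,0],"hand": -1},{"travel": [0.03,0,-0.15],"twist": [0,0,0],"hand": -1},{"travel": [0.03,0,-0.15],"twist": [0,0,0],"hand": -1}]}}

```text
t: 3.95
tool_pos: [0.5373, 0.3676, 0.1803]
ee_rot: [3.141, -0.21, -2.763]
contact_force: [1.3, -0.6, -2.7]
opening: 0.0205
grip_force: 107.0
```

```bash
python3 -c "
from g import *
go(*stand(-.19,.15));go(*stand(-.19,.026))"
```

```text
t 3.95 from [0.5373 0.3676 0.1803] to [0.4001 0.2952 0.1775] | travel [0.1503, -0.0166, 0.0348] twist [-10.5, -0.0, 49.6] | F [ 1.2838 -0.6348 -2.6761] M [ 0.0797 -0.2354 -0.0404] j [-0.57  0.73 -0.17  1.37  0.05  1.25  1.23]
t 3.95 from [0.5373 0.3676 0.1803] to [0.4001 0.2952 0.0535] | travel [0.1245, -0.0167, 0.1561] twist [-10.5, -0.0, 49.6] | F [ 1.2838 -0.6348 -2.6761] M [ 0.0797 -0.2354 -0.0404] j [-0.57  0.73 -0.17  1.37  0.05  1.25  1.23]
```

Request:
{"method": "jog_arm", "body": {"series": [{"travel": [0.019,-0.002,0.004],"twist": [-1.3,0,6.2],"hand": -1},{"travel": [0.038,-0.004,0.009],"twist": [-2.6,0,12.4],"hand": -1},{"travel": [0.056,-0.006,0.013],"twist": [-3.9,0,18.6],"hand": -1},{"travel": [0.075,-0.008,0.017],"twist": [-5.2,0,24.8],"hand": -1},{"travel": [0.094,-0.01,0.022],"twist": [-6.6,0,31],"hand": -1},{"travel": [0.113,-0.012,0.026],"twist": [-7.9,0,37.2],"hand": -1},{"travel": [0.132,-0.015,0.03],"twist": [-9.2,0,43.4],"hand": -1},{"travel": [0.15,-0.0166,0.035],"twist": [-10.5,0,49.6],"hand": -1}]}}

```text
t: 4.95
tool_pos: [0.3999, 0.2946, 0.1761]
ee_rot: [-3.139, -0.21, 2.63]
contact_force: [-0.2, 0.2, -2.4]
opening: 0.0204
grip_force: 106.9
```

```bash
python3 -c "
from g import *
go(*stand(-.19,.15));go(*stand(-.19,.026))"
```

```text
t 4.95 from [0.3999 0.2946 0.1761] to [0.4001 0.2952 0.1775] | travel [0.0004, 0.0007, -0.0014] twist [-0.1, -0.0, -0.3] | F [-0.1651  0.1602 -2.4388] M [-0.0035 -0.1885 -0.0346] j [-0.6   0.45 -0.04  1.91 -0.22  0.88  0.57]
t 4.95 from [0.3999 0.2946 0.1761] to [0.4001 0.2952 0.0535] | travel [-0.0254, 0.001, 0.1199] twist [-0.1, -0.0, -0.3] | F [-0.1651  0.1602 -2.4388] M [-0.0035 -0.1885 -0.0346] j [-0.6   0.45 -0.04  1.91 -0.22  0.88  0.57]
```

Request:
{"method": "jog_arm", "body": {"series": [{"travel": [-0.006,0,0.03],"twist": [0,0,0],"hand": -1},{"travel": [-0.013,0,0.06],"twist": [0,0,0],"hand": -1},{"travel": [-0.019,0,0.09],"twist": [0,0,0],"hand": -1},{"travel": [-0.025,0.001,0.119],"twist": [0,0,0],"hand": -1},{"travel": [-0.025,0.001,0.119],"twist": [0,0,0],"hand": -1}]}}

```text
t: 5.58
tool_pos: [0.3995, 0.2953, 0.0534]
ee_rot: [-3.137, -0.212, 2.634]
contact_force: [-0.1, 1.2, -2.1]
opening: 0.0204
grip_force: 107.0
```

```bash
cat > look.py <<'E'
from g import *
from h import *
def look(name,box,tbox=None,extra=()):
    o,M=where();B=[(0,.03,.003),(.115,.03,.003),(.115,-.03,.003),(0,-.03,.003)]
    out=[]
    for n,b,s in (("side",box,5),("top",tbox,4)):
        if b is None: continue
        im=imaging.snapshot(n);cv2.imwrite(f"pics/raw_{name}_{n}.png",im);c=crop(n,im,*b,s)
        q=(proj(n,np.array(B)@M.T+o)-np.array(b[:2])+.5)*s
        cv2.polylines(c,[q.astype(int)],True,(0,0,255),1);out.append(c)
    H=max(c.shape[0] for c in out);f=np.hstack([cv2.copyMakeBorder(c,0,H-c.shape[0],0,0,0) for c in out])
    cv2.imwrite(f"pics/{name}.png",f);print(f.shape)
E
python3 -c "
from look import *
print(where())
go(*stand(-.19,.026));go(*stand(-.054,.026))
look('ins',(225,205,130,90))"
```

```text
(array([0.4591, 0.262 , 0.0257]), array([[ 0.8742,  0.4855,  0.0044],
       [-0.4855,  0.8742,  0.0032],
       [-0.0023, -0.0049,  1.    ]]))
t 5.575 from [0.3995 0.2953 0.0534] to [0.4001 0.2952 0.0535] | travel [-0.0005, 0.0002, -0.0002] twist [-0.3, -0.1, -0.1] | F [-0.1263  1.1827 -2.1077] M [-0.041  -0.0791 -0.0394] j [-0.58  0.65 -0.08  1.98 -0.25  0.62  0.64]
t 5.575 from [0.3995 0.2953 0.0534] to [0.519  0.2293 0.0535] | travel [-0.1335, 0.0004, -0.0288] twist [-0.3, -0.1, -0.1] | F [-0.1263  1.1827 -2.1077] M [-0.041  -0.0791 -0.0394] j [-0.58  0.65 -0.08  1.98 -0.25  0.62  0.64]
(450, 650, 3)
```

View pics/ins.png

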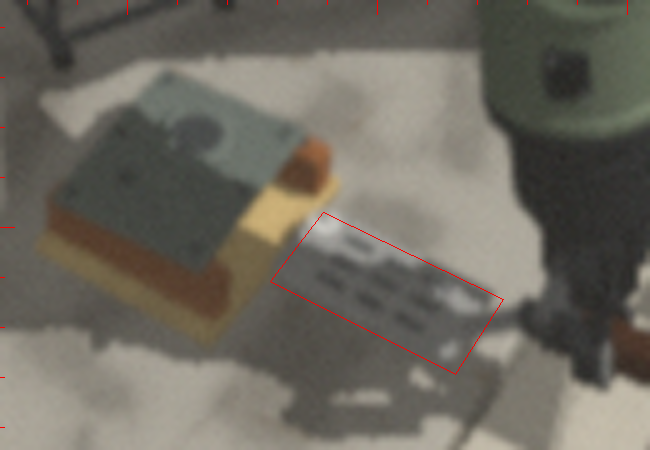

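The overlaid blade outline matches the seen blade ((323,212)-(270,282) at the tip) and points midway between the batten ends. Inserting.

Request:
{"method": "jog_arm", "body": {"series": [{"travel": [-0.017,0,-0.0036],"twist": [0,0,0],"hand": -1},{"travel": [-0.034,0,-0.0072],"twist": [0,0,0],"hand": -1},{"travel": [-0.05,0,-0.0108],"twist": [0,0,0],"hand": -1},{"travel": [-0.067,0,-0.0144],"twist": [0,0,0],"hand": -1},{"travel": [-0.084,0,-0.018],"twist": [0,0,0],"hand": -1},{"travel": [-0.1,0,-0.0216],"twist": [0,0,0],"hand": -1},{"travel": [-0.117,0,-0.0252],"twist": [0,0,0],"hand": -1},{"travel": [-0.1325,0,-0.0286],"twist": [-0.3,0,0],"hand": -1}]}}

```text
t: 6.62
tool_pos: [0.5206, 0.23, 0.0562]
ee_rot: [3.137, -0.209, 2.634]
contact_force: [-0.8, 0.6, -1.4]
opening: 0.0202
grip_force: 107.1
```

```bash
python3 -c "
from g import *
go(*stand(-.055,.026));go(*stand(-.055,.040));go(*stand(-.055,.060))"
```

```text
t 6.625 from [0.5206 0.23   0.0562] to [0.5182 0.2298 0.0535] | travel [0.0014, -0.0014, 0.003] twist [0.3, 0.0, -0.1] | F [-0.7889  0.6321 -1.4356] M [-0.0749 -0.151   0.0115] j [-0.39  0.74 -0.04  1.76 -0.21  0.78  0.79]
t 6.625 from [0.5206 0.23   0.0562] to [0.5182 0.2298 0.0675] | travel [0.0043, -0.0013, -0.0107] twist [0.3, 0.0, -0.1] | F [-0.7889  0.6321 -1.4356] M [-0.0749 -0.151   0.0115] j [-0.39  0.74 -0.04  1.76 -0.21  0.78  0.79]
t 6.625 from [0.5206 0.23   0.0562] to [0.5182 0.2298 0.0875] | travel [0.0085, -0.0012, -0.0303] twist [0.3, 0.0, -0.1] | F [-0.7889  0.6321 -1.4356] M [-0.0749 -0.151   0.0115] j [-0.39  0.74 -0.04  1.76 -0.21  0.78  0.79]
```

Request:
{"method": "jog_arm", "body": {"series": [{"travel": [0.001,0,-0.0049],"twist": [0,0,0],"hand": -1},{"travel": [0.002,0,-0.0098],"twist": [0,0,0],"hand": -1},{"travel": [0.003,0,-0.014],"twist": [0,0,0],"hand": -1},{"travel": [0.004,0,-0.018],"twist": [0,0,0],"hand": -1},{"travel": [0.005,0,-0.022],"twist": [0,0,0],"hand": -1},{"travel": [0.0063,0,-0.029],"twist": [0,0,0],"hand": -1},{"travel": [0.0084,0,-0.039],"twist": [0,0,0],"hand": -1},{"travel": [0.0105,0,-0.049],"twist": [0,0,0],"hand": -1}]}}

```text
t: 7.62
tool_pos: [0.5194, 0.2303, 0.1072]
ee_rot: [3.137, -0.209, 2.634]
contact_force: [-0.4, -0.4, -4.0]
opening: 0.0204
grip_force: 107.0
```

```bash
python3 -c "
from look import *
go(*stand(-.055,.10));go(*deck(-.05,.10,pitch=10));go(*deck(-.05,.05))
look('lif',(215,180,110,100),(200,140,60,100))"
```

```text
t 7.625 from [0.5194 0.2303 0.1072] to [0.5182 0.2298 0.1275] | travel [0.0051, -0.001, -0.0197] twist [0.3, 0.0, -0.1] | F [-0.3638 -0.3768 -4.0357] M [-0.0128  0.0167 -0.0026] j [-0.4   0.66 -0.03  1.74 -0.2   0.87  0.77]
t 7.625 from [0.5194 0.2303 0.1072] to [0.6008 0.1147 0.2419] | travel [-0.0965, -0.0607, -0.1585] twist [-3.4, -9.8, 29.7] | F [-0.3638 -0.3768 -4.0357] M [-0.0128  0.0167 -0.0026] j [-0.4   0.66 -0.03  1.74 -0.2   0.87  0.77]
t 7.625 from [0.5194 0.2303 0.1072] to [0.6133 0.094  0.173 ] | travel [-0.1313, -0.0731, -0.0955] twist [1.9, -29.4, 30.2] | F [-0.3638 -0.3768 -4.0357] M [-0.0128  0.0167 -0.0026] j [-0.4   0.66 -0.03  1.74 -0.2   0.87  0.77]
(500, 790, 3)
```

View pics/lif.png

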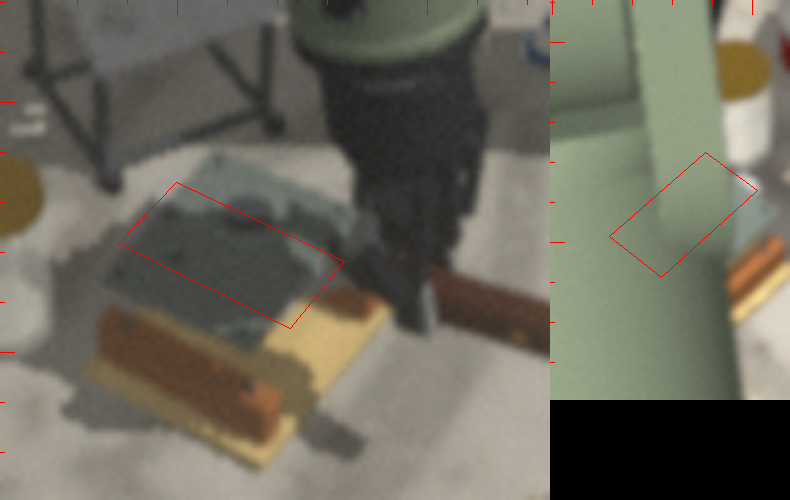

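The cover rides centred on the blade, its corners at (212,150), (105,280), (245,345) and (360,230) in the crop, clear of the battens. Raising it higher before the transfer.

Request:
{"method": "jog_arm", "body": {"series": [{"travel": [0.001,0,-0.005],"twist": [0,0,0],"hand": -1},{"travel": [0.003,0,-0.015],"twist": [0,0,0],"hand": -1},{"travel": [0.0063,0,-0.03],"twist": [0,0,0],"hand": -1},{"travel": [0.01,0,-0.048],"twist": [0,0,0],"hand": -1},{"travel": [0.014,0,-0.066],"twist": [0.1,0,0],"hand": -1},{"travel": [0.018,0,-0.085],"twist": [0.2,0,0],"hand": -1},{"travel": [0.023,0,-0.108],"twist": [0.3,0,0],"hand": -1},{"travel": [0.027,0,-0.126],"twist": [0.3,0,0],"hand": -1}]}}

```text
t: 8.72
tool_pos: [0.5191, 0.2299, 0.2373]
ee_rot: [3.141, -0.209, 2.635]
contact_force: [0.1, 0.5, -3.8]
opening: 0.02
grip_force: 107.0
```

```bash
python3 -c "
from g import *
go(*deck(-.05,.10,pitch=10))"
```

```text
t 8.725 from [0.5191 0.2299 0.2373] to [0.6008 0.1147 0.2419] | travel [-0.1238, -0.061, -0.0309] twist [-3.6, -9.7, 29.8] | F [ 0.1361  0.4709 -3.8184] M [ 0.0318  0.0137 -0.0172] j [-0.42  0.5  -0.01  1.64 -0.18  1.13  0.73]
```

Request:
{"method": "jog_arm", "body": {"series": [{"travel": [-0.003,-0.0015,-0.001],"twist": [-0.1,-0.2,0.7],"hand": -1},{"travel": [-0.01,-0.005,-0.003],"twist": [-0.3,-0.8,2.4],"hand": -1},{"travel": [-0.02,-0.01,-0.005],"twist": [-0.6,-1.6,4.8],"hand": -1},{"travel": [-0.03,-0.015,-0.0075],"twist": [-0.9,-2.4,7.2],"hand": -1},{"travel": [-0.042,-0.021,-0.0105],"twist": [-1.2,-3.3,10.1],"hand": -1},{"travel": [-0.054,-0.0265,-0.0135],"twist": [-1.6,-4.2,13],"hand": -1},{"travel": [-0.066,-0.0325,-0.0165],"twist": [-1.9,-5.2,15.9],"hand": -1},{"travel": [-0.078,-0.0385,-0.0195],"twist": [-2.3,-6.1,18.8],"hand": -1}]}}

```text
t: 9.72
tool_pos: [0.571, 0.1565, 0.2381]
ee_rot: [-3.13, -0.099, 2.3]
contact_force: [-0.1, -0.1, -3.7]
opening: 0.0204
grip_force: 106.7
```

```bash
python3 -c "
from g import *
go(*deck(-.05,.10,pitch=10));go(*deck(-.05,.07))"
```

```text
t 9.725 from [0.571  0.1565 0.2381] to [0.6008 0.1147 0.2419] | travel [-0.0504, -0.0057, -0.0087] twist [-1.4, -3.6, 10.8] | F [-0.1281 -0.1039 -3.6591] M [ 0.2408  0.1039 -0.0385] j [-0.4   0.5   0.12  1.64 -0.16  1.07  0.52]
t 9.725 from [0.571  0.1565 0.2381] to [0.6081 0.1026 0.1903] | travel [-0.0693, -0.0077, 0.0413] twist [0.5, -23.5, 10.9] | F [-0.1281 -0.1039 -3.6591] M [ 0.2408  0.1039 -0.0385] j [-0.4   0.5   0.12  1.64 -0.16  1.07  0.52]
```

Request:
{"method": "jog_arm", "body": {"series": [{"travel": [-0.01,-0.0012,-0.002],"twist": [-0.3,-0.7,2.2],"hand": -1},{"travel": [-0.02,-0.0023,-0.0035],"twist": [-0.6,-1.4,4.3],"hand": -1},{"travel": [-0.03,-0.0034,-0.005],"twist": [-0.8,-2.2,6.5],"hand": -1},{"travel": [-0.04,-0.0046,-0.007],"twist": [-1.1,-2.9,8.6],"hand": -1},{"travel": [-0.047,-0.0053,-0.008],"twist": [-1.3,-3.4,10.1],"hand": -1},{"travel": [-0.0504,-0.0057,-0.0087],"twist": [-1.4,-3.6,10.8],"hand": -1},{"travel": [-0.0504,-0.0057,-0.0087],"twist": [-1.4,-3.6,10.8],"hand": -1},{"travel": [-0.0504,-0.0057,-0.0087],"twist": [-1.4,-3.6,10.8],"hand": -1}]}}

```text
t: 10.72
tool_pos: [0.6003, 0.1158, 0.2418]
ee_rot: [3.141, -0.036, 2.115]
contact_force: [0.6, -0.1, -3.8]
opening: 0.0202
grip_force: 106.6
```

```bash
python3 -c "
from g import *
go(*deck(-.05,.10,pitch=10));go(*deck(-.05,.07));go(*deck(-.05,.05))"
```

```text
t 10.725 from [0.6003 0.1158 0.2418] to [0.6008 0.1147 0.2419] | travel [-0.0012, -0.0001, -0.0001] twist [0.0, -0.1, 0.2] | F [ 0.6176 -0.0599 -3.8267] M [ 0.338   0.1221 -0.0429] j [-0.4   0.5   0.19  1.62 -0.15  1.04  0.39]
t 10.725 from [0.6003 0.1158 0.2418] to [0.6081 0.1026 0.1903] | travel [-0.0172, -0.0001, 0.0508] twist [0.0, -20.1, 0.2] | F [ 0.6176 -0.0599 -3.8267] M [ 0.338   0.1221 -0.0429] j [-0.4   0.5   0.19  1.62 -0.15  1.04  0.39]
t 10.725 from [0.6003 0.1158 0.2418] to [0.6133 0.094  0.173 ] | travel [-0.0278, -0.0002, 0.0678] twist [0.0, -20.1, 0.2] | F [ 0.6176 -0.0599 -3.8267] M [ 0.338   0.1221 -0.0429] j [-0.4   0.5   0.19  1.62 -0.15  1.04  0.39]
```

Request:
{"method": "jog_arm", "body": {"series": [{"travel": [-0.001,0,0.003],"twist": [0,-1.2,0],"hand": -1},{"travel": [-0.003,0,0.009],"twist": [0,-3.6,0],"hand": -1},{"travel": [-0.006,0,0.017],"twist": [0,-6.7,0.1],"hand": -1},{"travel": [-0.009,0,0.026],"twist": [0,-10,0.1],"hand": -1},{"travel": [-0.012,0,0.034],"twist": [0,-13.4,0.2],"hand": -1},{"travel": [-0.0145,0,0.043],"twist": [0,-17,0.2],"hand": -1},{"travel": [-0.0165,0,0.048],"twist": [0,-19,0.2],"hand": -1},{"travel": [-0.0172,0,0.0508],"twist": [0,-20.1,0.2],"hand": -1}]}}

```text
t: 11.72
tool_pos: [0.6082, 0.1029, 0.1901]
ee_rot: [3.141, 0.316, 2.112]
contact_force: [0.4, -0.0, -4.1]
opening: 0.0204
grip_force: 107.0
```

```bash
python3 -c "
from look import *
go(*deck(-.05,.07));go(*deck(-.048,.02));go(*deck(-.048,-.012));
look('tilt',(200,100,110,110),(240,110,110,110))
o,M=where()
# cover measured in side view: dark grey-green mask
im=cv2.imread('pics/raw_tilt_side.png');hsv=cv2.cvtColor(im,40)
B=np.array([(0.003,.062,.003),(.103,.062,.003),(.103,-.062,.003),(0.003,-.062,.003),(.003,.062,.009),(.103,.062,.009),(.103,-.062,.009),(.003,-.062,.009)])
print(proj('side',B@M.T+o).round(1).tolist())
g=cv2.cvtColor(im,6)
for v in range(118,190,4): print(v,g[v,205:285:2])
"
```

```text
t 11.725 from [0.6082 0.1029 0.1901] to [0.6081 0.1026 0.1903] | travel [-0.0003, -0.0002, -0.0002] twist [0.0, 0.1, 0.0] | F [ 0.4084 -0.0081 -4.0535] M [ 0.8898  0.5553 -0.0085] j [-0.69  0.56  0.37  1.77  0.17  0.79  0.05]
t 11.725 from [0.6082 0.1029 0.1901] to [0.6219 0.0797 0.148 ] | travel [-0.0125, -0.0002, 0.0483] twist [0.0, 0.1, 0.0] | F [ 0.4084 -0.0081 -4.0535] M [ 0.8898  0.5553 -0.0085] j [-0.69  0.56  0.37  1.77  0.17  0.79  0.05]
t 11.725 from [0.6082 0.1029 0.1901] to [0.6301 0.066  0.1203] | travel [-0.0191, -0.0003, 0.0797] twist [0.0, 0.1, 0.0] | F [ 0.4084 -0.0081 -4.0535] M [ 0.8898  0.5553 -0.0085] j [-0.69  0.56  0.37  1.77  0.17  0.79  0.05]
(550, 990, 3)
[[238.8, 174.0], [225.6, 143.7], [263.4, 133.1], [276.9, 162.1], [239.2, 173.1], [226.0, 142.7], [264.0, 132.1], [277.5, 161.2]]
118 [138 127 108  99  97  71  63 123 123 123 125 129 131 135 139 137 136 137
 136 136 136 135 137 140 141 134 133 135 141 137 138 138 128  86  67  70
  67  62  59  66]
122 [149 145 135 134 117  74  88 112 109 117 123 128 133 137 139 140 139 135
 133 134 132 128 134 135 129 129 130
[... 2042 characters left out ...]
37  40  40
  33  37  40  40]
174 [143 144 145 150 148 151 149 139  69 109 109 102 102 100  96  95 103 102
 103 101  99 102  99 101  96  60  49  46  51  67  50  36  39  38  37  38
  39  41  41  42]
178 [144 143 124 120  99  92  90  88  62  83 117  99  99 103  99  94  94 101
 100 103 101 102 101  97  99  92  53  42  39  38  38  39  41  38  39  41
  42  40  46 106]
182 [ 91  89  93  91  90  89  91  90  62  64  85  85  93 102 102  91  90  96
  98  99 104 101 101 100  99  99 100  84  45  43  37  41  39  40  47  47
  47  82 145 158]
186 [ 95  90  93  90  93  92  92  89  70  61  78  79  81 102  97  97  99  93
  96 103 100 100 104 101 101  99  99 109 117  92  40  54  81  52  59  66
  74 137 153 155]
```

By edge positions the cover sits where I predicted on the tilted blade: left edge near u 232-238 over v 158-170, front edge v≈171. Lowering it onto the bars.

Request:
{"method": "jog_arm", "body": {"series": [{"travel": [-0.002,0,0.006],"twist": [0,0.1,0],"hand": -1},{"travel": [-0.004,0,0.014],"twist": [0,0.1,0],"hand": -1},{"travel": [-0.0062,0,0.024],"twist": [0,0.1,0],"hand": -1},{"travel": [-0.0085,0,0.033],"twist": [0,0.1,0],"hand": -1},{"travel": [-0.011,0,0.042],"twist": [0,0.1,0],"hand": -1},{"travel": [-0.0125,0,0.048],"twist": [0,0.1,0],"hand": -1},{"travel": [-0.0134,0,0.0525],"twist": [0,0.1,0],"hand": -1},{"travel": [-0.0142,0,0.056],"twist": [0,0.1,0],"hand": -1}]}}

```text
t: 12.82
tool_pos: [0.6243, 0.0759, 0.1414]
ee_rot: [3.141, 0.313, 2.111]
contact_force: [-0.3, 0.0, -4.5]
opening: 0.0204
grip_force: 106.7
```

```bash
cat > dk.py <<'E'
from g import *
o,M=where();D=R.from_euler("ZY",[-59,-30],degrees=True).as_matrix()
print("heel in deck",D.T@(o-RACK[0]))
E
python3 -c "
from dk import *
go(*deck(-.048,-.013))"
```

```text
heel in deck [-0.0475  0.0001  0.0119]
t 12.825 from [0.6243 0.0759 0.1414] to [0.6304 0.0656 0.1195] | travel [-0.0047, -0.0002, 0.0246] twist [0.0, -0.1, -0.0] | F [-0.3106  0.0164 -4.4512] M [ 0.898   0.4888 -0.0092] j [-0.62  0.63  0.35  1.79  0.16  0.69  0.08]
```

Request:
{"method": "jog_arm", "body": {"series": [{"travel": [-0.0006,0,0.003],"twist": [0,0,0],"hand": -1},{"travel": [-0.0012,0,0.006],"twist": [0,0,0],"hand": -1},{"travel": [-0.0018,0,0.009],"twist": [0,0,0],"hand": -1},{"travel": [-0.0022,0,0.011],"twist": [0,0,0],"hand": -1},{"travel": [-0.0025,0,0.0125],"twist": [0,0,0],"hand": -1},{"travel": [-0.0028,0,0.014],"twist": [0,0,0],"hand": -1},{"travel": [-0.003,0,0.0155],"twist": [0,0,0],"hand": -1},{"travel": [-0.0033,0,0.017],"twist": [0,0,0],"hand": -1}]}}

```text
t: 13.82
tool_pos: [0.6288, 0.0687, 0.1265]
ee_rot: [3.14, 0.313, 2.111]
contact_force: [0.2, -0.1, -1.5]
opening: 0.0202
grip_force: 107.1
```

```bash
python3 -c "
from dk import *
go(*deck(-.048,-.013))"
```

```text
heel in deck [-0.0476  0.0002 -0.0052]
t 13.825 from [0.6288 0.0687 0.1265] to [0.6304 0.0656 0.1195] | travel [-0.0012, -0.0002, 0.0078] twist [0.0, -0.0, -0.1] | F [ 0.1534 -0.1104 -1.5341] M [0.5837 0.2854 0.0144] j [-0.6   0.66  0.35  1.79  0.16  0.66  0.09]
```

The weight has come off the blade, so the cover is resting on the bars. Lowering 8 mm more to free the blade.

Request:
{"method": "jog_arm", "body": {"series": [{"travel": [-0.0003,0,0.002],"twist": [0,0,0],"hand": -1},{"travel": [-0.0006,0,0.004],"twist": [0,0,0],"hand": -1},{"travel": [-0.0009,0,0.006],"twist": [0,0,0],"hand": -1},{"travel": [-0.0012,0,0.0078],"twist": [0,0,0],"hand": -1},{"travel": [-0.0012,0,0.0078],"twist": [0,0,0],"hand": -1}]}}

```text
t: 14.45
tool_pos: [0.6304, 0.0657, 0.1192]
ee_rot: [3.141, 0.313, 2.111]
contact_force: [0.3, 0.2, -1.6]
opening: 0.0205
grip_force: 107.2
```

```bash
python3 -c "
from dk import *
go(*deck(-.10,-.013));go(*deck(-.175,-.013))"
```

```text
heel in deck [-0.0482 -0.     -0.0132]
t 14.45 from [0.6304 0.0657 0.1192] to [0.6072 0.1042 0.0935] | travel [0.0507, -0.0001, 0.0107] twist [0.0, -0.1, -0.0] | F [ 0.3199  0.17   -1.5792] M [ 0.5208  0.3488 -0.0429] j [-0.59  0.67  0.34  1.79  0.16  0.65  0.09]
t 14.45 from [0.6304 0.0657 0.1192] to [0.5737 0.1598 0.056 ] | travel [0.124, -0.0002, 0.0263] twist [0.0, -0.1, -0.0] | F [ 0.3199  0.17   -1.5792] M [ 0.5208  0.3488 -0.0429] j [-0.59  0.67  0.34  1.79  0.16  0.65  0.09]
```

Request:
{"method": "jog_arm", "body": {"series": [{"travel": [0.006,0,0.0013],"twist": [0,0,0],"hand": -1},{"travel": [0.014,0,0.003],"twist": [0,0,0],"hand": -1},{"travel": [0.023,0,0.0049],"twist": [0,0,0],"hand": -1},{"travel": [0.032,0,0.0068],"twist": [0,0,0],"hand": -1},{"travel": [0.042,0,0.0089],"twist": [0,0,0],"hand": -1},{"travel": [0.052,0,0.011],"twist": [0,0,0],"hand": -1},{"travel": [0.062,0,0.0131],"twist": [0,0,0],"hand": -1},{"travel": [0.072,0,0.0153],"twist": [0,0,0],"hand": -1}]}}

```text
t: 15.45
tool_pos: [0.5973, 0.121, 0.0823]
ee_rot: [3.141, 0.313, 2.111]
contact_force: [0.4, 0.2, -2.1]
opening: 0.0203
grip_force: 107.2
```

```bash
python3 -c "
from dk import *
go(*deck(-.175,-.013))"
```

```text
heel in deck [-0.1225  0.0001 -0.013 ]
t 15.45 from [0.5973 0.121  0.0823] to [0.5737 0.1598 0.056 ] | travel [0.0513, -0.0002, 0.011] twist [0.0, -0.1, -0.1] | F [ 0.3777  0.1976 -2.1077] M [0.5273 0.3316 0.0363] j [-0.71  0.71  0.35  1.85  0.15  0.59 -0.02]
```

Request:
{"method": "jog_arm", "body": {"series": [{"travel": [0.01,0,0.0021],"twist": [0,0,0],"hand": -1},{"travel": [0.02,0,0.0043],"twist": [0,0,0],"hand": -1},{"travel": [0.03,0,0.0064],"twist": [0,0,0],"hand": -1},{"travel": [0.04,0,0.0085],"twist": [0,0,0],"hand": -1},{"travel": [0.05,0,0.0107],"twist": [0,0,0],"hand": -1},{"travel": [0.053,0,0.011],"twist": [0,0,0],"hand": -1}]}}

```text
t: 16.2
tool_pos: [0.573, 0.1614, 0.0554]
ee_rot: [3.141, 0.313, 2.112]
contact_force: [-0.1, 0.3, -2.0]
opening: 0.0207
grip_force: 107.2
```

```bash
python3 -c "
from dk import *
go(*deck(-.19,.09));go(*deck(-.24,.11,pitch=5))"
```

```text
heel in deck [-0.1768  0.0002 -0.0127]
t 16.2 from [0.573  0.1614 0.0554] to [0.5405 0.2151 0.1377] | travel [0.0343, -0.0002, -0.0976] twist [0.0, -0.1, -0.0] | F [-0.1183  0.3323 -1.9712] M [0.5552 0.2746 0.0328] j [-0.79  0.75  0.36  1.87  0.14  0.55 -0.1 ]
t 16.2 from [0.573  0.1614 0.0554] to [0.5144 0.2587 0.1618] | travel [0.0753, -0.0002, -0.1362] twist [0.0, 24.9, -0.0] | F [-0.1183  0.3323 -1.9712] M [0.5552 0.2746 0.0328] j [-0.79  0.75  0.36  1.87  0.14  0.55 -0.1 ]
```

Request:
{"method": "jog_arm", "body": {"series": [{"travel": [0.005,0,-0.014],"twist": [0,0,0],"hand": -1},{"travel": [0.015,0,-0.042],"twist": [0,0,0],"hand": -1},{"travel": [0.025,0,-0.07],"twist": [0,0,0],"hand": -1},{"travel": [0.034,0,-0.097],"twist": [0,0,0],"hand": -1},{"travel": [0.055,0,-0.117],"twist": [0,8,0],"hand": -1},{"travel": [0.065,0,-0.127],"twist": [0,16,0],"hand": -1},{"travel": [0.075,0,-0.136],"twist": [0,25,0],"hand": -1},{"travel": [0.075,0,-0.136],"twist": [0,25,0],"hand": -1}]}}

```text
t: 17.2
tool_pos: [0.5168, 0.2551, 0.1634]
ee_rot: [3.139, -0.123, 2.106]
contact_force: [0.2, 0.5, -2.0]
opening: 0.0203
grip_force: 107.1
```

```bash
python3 -c "
from dk import *
go(*lift(.601,.391,.12,22));go(*lift(.60,.391,0.0,22))
from h import *
np.set_printoptions(linewidth=200)
s=imaging.snapshot('side');cv2.imwrite('pics/raw_after_side.png',s)
t=imaging.snapshot('top');cv2.imwrite('pics/raw_after_top.png',t)
for n,im in(('side',s),('top',t)):
    for cx in(.005,-.001):
        B=np.array([(a+cx,b,z) for z in(0,.006) for a,b in((-.05,.062),(.05,.062),(.05,-.062),(-.05,-.062))]);print(n,cx,proj(n,B@D.T+RACK[0]).round(1).tolist())
    m=cv2.inRange(cv2.cvtColor(im,6),50,125)
    print()
g=cv2.cvtColor(s,6)
for v in range(130,204,4): print(v,g[v,210:286:2])
"
```

```text
heel in deck [-0.2354 -0.0001  0.1092]
t 17.2 from [0.5168 0.2551 0.1634] to [0.5377 0.3654 0.1475] | travel [0.0817, 0.0741, 0.0262] twist [13.6, 4.2, -80.2] | F [ 0.1794  0.4872 -1.9907] M [-0.0752 -0.0684 -0.0261] j [-0.56  0.54  0.09  1.79 -0.23  0.83  0.21]
t 17.2 from [0.5168 0.2551 0.1634] to [0.5367 0.3654 0.0275] | travel [0.0675, 0.073, 0.1454] twist [13.6, 4.2, -80.2] | F [ 0.1794  0.4872 -1.9907] M [-0.0752 -0.0684 -0.0261] j [-0.56  0.54  0.09  1.79 -0.23  0.83  0.21]
side 0.005 [[233.8, 182.8], [221.5, 154.1], [257.4, 143.7], [270.0, 171.3], [234.2, 182.1], [221.8, 153.2], [257.9, 142.8], [270.5, 170.5]]
side -0.001 [[234.5, 184.6], [222.2, 155.8], [258.2, 145.3], [270.8, 173.0], [234.9, 183.8], [222.5, 154.9], [258.6, 144.5], [271.3, 172.2]]

top 0.005 [[277.4, 167.6], [303.3, 151.3], [318.8, 181.0], [291.1, 197.6], [276.6, 166.9], [302.6, 150.5], [318.1, 180.2], [290.3, 196.9]]
top -0.001 [[275.9, 168.6], [301.7, 152.3], [317.1, 182.0], [289.5, 198.6], [275.1, 167.8], [301.0, 151.5], [316.4, 181.2], [288.7, 197.9]]

130 [140 137 135 135 132 131 132 134 135 135 137 135
[... 2249 characters left out ...]
105 104 100  98 101  94  94  89  60  95 103 102 102 105 101 100 102]
190 [ 91 101  96  95  95  87  59  76  88  87  86  90 103 104 103 105 105 105 108  98  93  89  91  81  60  80  92  95  80  58  90  99 108 121 113 101  93  96]
194 [138 146  91  93  86  56  51  61  61  62  67  75  91  98  94  89  81  84  81  85  83  92  90  95  91  70  73 124 142 150 157 160 172 175 166 163 124  95]
198 [ 88  89  91  92  92  93  82  61  76  93  93  86  60  70  84  81  79  81  86  84  92  92  95  95  95  97 133 163 164 165 161 159 142 158 143 116 154 142]
202 [ 89  89  94  93  92 122 132 102  68  62  83  88  64  66  83  82  85  90  95  95  93  94  94  94  92  85  77 109 162 148 119 156 151 116 154 150 145 152]
```

By edge positions the cover lies in the deck plane within about 1 px of the seat on both bars, so it is placed. Next I swing the lifter back over its original spot.

Request:
{"method": "jog_arm", "body": {"series": [{"travel": [0.01,0.009,0.003],"twist": [1.7,0.5,-10],"hand": -1},{"travel": [0.02,0.0185,0.0065],"twist": [3.4,1,-20],"hand": -1},{"travel": [0.03,0.028,0.01],"twist": [5.1,1.6,-30],"hand": -1},{"travel": [0.041,0.037,0.013],"twist": [6.8,2.1,-40],"hand": -1},{"travel": [0.051,0.046,0.016],"twist": [8.5,2.6,-50],"hand": -1},{"travel": [0.061,0.0555,0.02],"twist": [10.2,3.1,-60],"hand": -1},{"travel": [0.071,0.065,0.023],"twist": [11.9,3.7,-70],"hand": -1},{"travel": [0.0817,0.074,0.026],"twist": [13.6,4.2,-80.2],"hand": -1}]}}

```text
t: 18.3
tool_pos: [0.5342, 0.3701, 0.1457]
ee_rot: [-3.137, -0.211, -2.745]
contact_force: [-0.4, -0.1, -1.4]
opening: 0.0207
grip_force: 107.3
```

```bash
python3 -c "
from dk import *
go(*lift(.601,.391,.12,22));go(*lift(.60,.391,0.003,22))"
```

```text
heel in deck [-0.3775  0.1419  0.1637]
t 18.3 from [0.5342 0.3701 0.1457] to [0.5377 0.3654 0.1475] | travel [-0.001, -0.0057, -0.0021] twist [-0.4, -0.1, 0.7] | F [-0.4455 -0.0876 -1.4125] M [ 0.1282 -0.1099  0.0327] j [-0.54  0.77 -0.22  1.39  0.1   1.2   1.2 ]
t 18.3 from [0.5342 0.3701 0.1457] to [0.5367 0.3654 0.0305] | travel [-0.0247, -0.0048, 0.1125] twist [-0.4, -0.1, 0.7] | F [-0.4455 -0.0876 -1.4125] M [ 0.1282 -0.1099  0.0327] j [-0.54  0.77 -0.22  1.39  0.1   1.2   1.2 ]
```

Request:
{"method": "jog_arm", "body": {"series": [{"travel": [-0.008,-0.001,0.02],"twist": [0,0,0],"hand": -1},{"travel": [-0.016,-0.002,0.045],"twist": [-0.2,0,0.3],"hand": -1},{"travel": [-0.024,-0.003,0.07],"twist": [-0.4,0,0.7],"hand": -1},{"travel": [-0.033,-0.004,0.092],"twist": [-0.4,-0.1,0.7],"hand": -1},{"travel": [-0.038,-0.005,0.105],"twist": [-0.4,-0.1,0.7],"hand": -1},{"travel": [-0.039,-0.005,0.109],"twist": [-0.4,-0.1,0.7],"hand": -1},{"travel": [-0.039,-0.005,0.109],"twist": [-0.4,-0.1,0.7],"hand": -1}]}}

```text
t: 19.18
tool_pos: [0.5514, 0.3695, 0.0319]
ee_rot: [3.138, -0.209, -2.766]
contact_force: [0.5, -1.0, -2.1]
opening: 0.0207
grip_force: 107.1
```

```bash
python3 -c "
from dk import *
print(o,M)
go(*lift(.615,.396,0.0,22))"
```

```text
heel in deck [-0.425   0.1562  0.0599]
[0.6149 0.3946 0.0044] [[ 0.9304 -0.3665  0.0014]
 [ 0.3665  0.9304 -0.0036]
 [ 0.      0.0039  1.    ]]
t 19.175 from [0.5514 0.3695 0.0319] to [0.5517 0.3704 0.0275] | travel [-0.0016, 0.0007, 0.0042] twist [0.3, 0.0, -0.4] | F [ 0.4518 -1.0224 -2.0849] M [ 0.038  -0.1384 -0.0054] j [-0.53  0.93 -0.21  1.4   0.12  1.03  1.2 ]
```

Request:
{"method": "jog_arm", "body": {"series": [{"travel": [-0.0003,0,0.0013],"twist": [0.3,0,0],"hand": -1},{"travel": [-0.0006,0,0.0026],"twist": [0.3,0,0],"hand": -1},{"travel": [-0.0009,0,0.004],"twist": [0.3,0,0],"hand": -1},{"travel": [-0.001,0,0.0045],"twist": [0.3,0,0],"hand": -1},{"travel": [-0.001,0,0.0045],"twist": [0.3,0,0],"hand": -1}]}}

```text
t: 19.8
tool_pos: [0.5513, 0.3695, 0.0275]
ee_rot: [-3.141, -0.21, -2.765]
contact_force: [-3.8, -0.8, 5.0]
opening: 0.0204
grip_force: 108.0
```

```bash
python3 -c "
from dk import *
print(o)
go(*lift(.615,.396,0.0,22))"
```

```text
heel in deck [-0.4273  0.1561  0.0561]
[ 0.6148  0.3946 -0.0001]
t 19.8 from [0.5513 0.3695 0.0275] to [0.5517 0.3704 0.0275] | travel [-0.0007, 0.0007, -0.0002] twist [0.0, -0.0, -0.4] | F [-3.8078 -0.8491  5.0407] M [-0.1714  0.3916 -0.0108] j [-0.53  0.93 -0.21  1.4   0.12  1.03  1.2 ]
```

On the bench with about 7 N of contact. Opening slowly, then withdrawing along the tool axis.

Request:
{"method": "jog_arm", "body": {"series": [{"travel": [0,0,0],"twist": [0,0,0],"hand": -0.4},{"travel": [0,0,0],"twist": [0,0,0],"hand": 0},{"travel": [0,0,0],"twist": [0,0,0],"hand": 0.5},{"travel": [0,0,0],"twist": [0,0,0],"hand": 1},{"travel": [0,0,0],"twist": [0,0,0],"hand": 1},{"travel": [0,0,0],"twist": [0,0,0],"hand": 1},{"travel": [0,0,0],"twist": [0,0,0],"hand": 1},{"travel": [0,0,0],"twist": [0,0,0],"hand": 1}]}}

```text
t: 20.8
tool_pos: [0.5512, 0.3694, 0.027]
ee_rot: [-3.14, -0.21, -2.765]
contact_force: [0.7, 0.2, 0.1]
opening: 0.0852
grip_force: 0.0
```

Request:
{"method": "jog_arm", "body": {"series": [{"travel": [0,0,-0.01],"twist": [0,0,0],"hand": 1},{"travel": [0,0,-0.03],"twist": [0,0,0],"hand": 1},{"travel": [0,0,-0.06],"twist": [0,0,0],"hand": 1},{"travel": [0,0,-0.1],"twist": [0,0,0],"hand": 1},{"travel": [0.02,0.03,-0.15],"twist": [0,0,0],"hand": 1},{"travel": [0.04,0.07,-0.18],"twist": [0,0,0],"hand": 1},{"travel": [0.06,0.12,-0.2],"twist": [0,0,0],"hand": 1},{"travel": [0.06,0.12,-0.2],"twist": [0,0,0],"hand": 1}]}}

```text
t: 21.8
tool_pos: [0.4882, 0.4794, 0.2388]
ee_rot: [3.138, -0.207, -2.759]
contact_force: [0.5, -0.8, -0.1]
opening: 0.0854
grip_force: 0.0
```

```bash
python3 -c "
from g import *
from h import *
np.set_printoptions(linewidth=200)
s=imaging.snapshot('side');t=imaging.snapshot('top')
a=cv2.imread('pics/raw_after_side.png')
cv2.imwrite('pics/end_side.png',s)
print('rack change',cv2.absdiff(a,s)[140:190,215:275].mean(), 'vs start jar/can', cv2.absdiff(cv2.imread('pics/side0.png'),s)[205:250,198:226].mean(),cv2.absdiff(cv2.imread('pics/side0.png'),s)[118:150,258:276].mean())
P=np.array([(-.028,0,.035),(-.15,0,.061),(.115,.03,.003),(.115,-.03,.003),(0,.03,.003)])
M=R.from_euler('z',21.6,degrees=True).as_matrix();q=proj('side',P@M.T+[.6148,.3946,0]).round(1);print(q.tolist())
im=s.astype(int);m=((im[...,2]-im[...,0]>18)&(im.sum(2)<330)).astype(np.uint8);z=np.zeros_like(m);z[275:315,265:330]=m[275:315,265:330]
c=max(cv2.findContours(z,0,2)[0],key=cv2.contourArea);print(cv2.boxPoints(cv2.minAreaRect(c)))
# jar / can colours
h0=cv2.cvtColor(cv2.imread('pics/side0.png'),40);h1=cv2.cvtColor(s,40)
for lo,hi,b in(((18,120,120),(30,255,255),(195,200,230,235)),((55,80,50),(85,255,255),(255,115,280,140))):
    for h in(h0,h1):
        k=cv2.inRange(h,lo,hi)[b[1]:b[3],b[0]:b[2]];mm=cv2.moments(k,True);print(mm['m00'],mm['m10']/max(mm['m00'],1)+b[0],mm['m01']/max(mm['m00'],1)+b[1])
print(readout.get_obs()['tool_pos'],readout.get_obs()['contact_force'])"
```

```text
rack change 23.017 vs start jar/can 19.997883597883597 12.373842592592593
[[271.5, 306.6], [317.1, 288.3], [219.7, 339.6], [214.1, 318.4], [264.5, 326.7]]
[[274.1314 298.655 ]
 [313.9964 283.8903]
 [317.9409 294.5405]
 [278.076  309.3052]]
288.0 212.72222222222223 218.54861111111111
0.0 195.0 200.0
145.0 266.6896551724138 129.84827586206896
154.0 266.6363636363636 129.57142857142858
[0.4913 0.4752 0.2363] [ 0.417  -1.7059  0.0277]
```

```bash
python3 -c "
from g import *
go(np.array([.18,.6,.232]),R.from_euler('xyz',[-3.1404,0,2.85]).as_matrix())"
```

```text
t 21.9 from [0.4913 0.4752 0.2363] to [0.18  0.6   0.232] | travel [0.2373, 0.2308, 0.0544] twist [-4.0, -11.5, 38.2] | F [ 0.417  -1.7059  0.0277] M [ 0.0878 -0.1764  0.0351] j [-0.69  0.74 -0.23  1.21  0.06  1.39  1.05]
```

Request:
{"method": "jog_arm", "body": {"series": [{"travel": [0.03,0.029,0.007],"twist": [-0.5,-1.4,4.8],"hand": 1},{"travel": [0.059,0.058,0.014],"twist": [-1,-2.9,9.6],"hand": 1},{"travel": [0.089,0.087,0.02],"twist": [-1.5,-4.3,14.4],"hand": 1},{"travel": [0.119,0.115,0.027],"twist": [-2,-5.8,19],"hand": 1},{"travel": [0.148,0.144,0.034],"twist": [-2.5,-7.2,24],"hand": 1},{"travel": [0.178,0.173,0.041],"twist": [-3,-8.6,28.7],"hand": 1},{"travel": [0.208,0.202,0.048],"twist": [-3.5,-10,33.4],"hand": 1},{"travel": [0.237,0.231,0.054],"twist": [-4,-11.5,38.2],"hand": 1}]}}

```text
t: 22.9
tool_pos: [0.1806, 0.6001, 0.2315]
ee_rot: [-3.14, 0.001, 2.844]
contact_force: [0.7, -0.0, 0.2]
opening: 0.0852
grip_force: 0.0
```

```bash
python3 -c "
from g import *
from dk import D
from h import *
np.set_printoptions(linewidth=200)
s=imaging.snapshot('side');t=imaging.snapshot('top');cv2.imwrite('pics/end_side.png',s);cv2.imwrite('pics/end_top.png',t)
s0=cv2.imread('pics/side0.png');t0=cv2.imread('pics/top0.png')
print('jar,can side diff',cv2.absdiff(s0,s)[208:250,200:226].mean(),cv2.absdiff(s0,s)[118:150,262:276].mean(),'top jar',cv2.absdiff(t0,t)[148:180,238:254].mean())
for im,n in((s,'side'),(t,'top')):
    g=cv2.cvtColor(im,6);u,v,w,h=(212,138,66,50) if n=='side' else (265,145,64,60)
    k=np.zeros_like(g);k[v:v+h,u:u+w]=((g<115)[v:v+h,u:u+w])
    k=cv2.morphologyEx(k,cv2.MORPH_OPEN,np.ones((7,7)))
    c=max(cv2.findContours(k,0,2)[0],key=cv2.contourArea);ap=cv2.approxPolyDP(cv2.convexHull(c),3,True).reshape(-1,2);print(n,cv2.contourArea(c),ap.tolist())
    for p in ap:
        o,d=ray(n,p);nz=D[:,2];P=o+d*(((RACK[0]+nz*.006)-o)@nz)/(d@nz);print(D.T@(P-RACK[0]))
"
```

```text
heel in deck [-0.6173 -0.0617  0.4185]
jar,can side diff 2.1224053724053724 1.634672619047619 top jar 1.0846354166666667
side 328.0 [[226, 161], [236, 183], [212, 187], [220, 161]]
[0.0268 0.0595 0.006 ]
[-0.0495  0.0578  0.006 ]
[-0.0387  0.131   0.006 ]
[0.0323 0.0771 0.006 ]
top 202.0 [[265, 180], [275, 183], [279, 197], [265, 196]]
[-0.0989  0.0424  0.006 ]
[-0.0719  0.0117  0.006 ]
[-0.0783 -0.0411  0.006 ]
[-0.1198 -0.0106  0.006 ]
```

```bash
python3 -c "
from g import *
from dk import D
from h import *
for n,(u,v,w,h) in(('side',(208,130,75,65)),('top',(260,140,75,70))):
    a=cv2.imread(f'pics/{n}0.png');b=cv2.imread(f'pics/end_{n}.png')
    k=np.zeros(a.shape[:2],np.uint8);k[v:v+h,u:u+w]=(cv2.absdiff(a,b).max(2)>35)[v:v+h,u:u+w]
    k=cv2.morphologyEx(k,cv2.MORPH_CLOSE,np.ones((7,7)))
    c=max(cv2.findContours(k,0,2)[0],key=cv2.contourArea);bx=cv2.boxPoints(cv2.minAreaRect(c));ap=cv2.approxPolyDP(cv2.convexHull(c),2.5,True).reshape(-1,2)
    print(n,cv2.contourArea(c))
    for p in ap:
        o,d=ray(n,p);nz=D[:,2];P=o+d*(((RACK[0]+nz*.006)-o)@nz)/(d@nz);print(p,(D.T@(P-RACK[0])).round(4))
"
```

```text
heel in deck [-0.6211 -0.0647  0.4205]
side 1121.0
[249 145] [ 0.0562 -0.0312  0.006 ]
[263 157] [ 0.0046 -0.0578  0.006 ]
[266 169] [-0.0359 -0.0502  0.006 ]
[258 176] [-0.0496 -0.0163  0.006 ]
[230 183] [-0.0438  0.0752  0.006 ]
[219 158] [0.0425 0.0763 0.006 ]
[227 151] [0.0573 0.0437 0.006 ]
top 1047.0
[304 152] [0.0568 0.054  0.006 ]
[320 181] [ 0.059  -0.0678  0.006 ]
[295 195] [-0.029  -0.0648  0.006 ]
[279 167] [-0.038   0.0565  0.006 ]
```

```bash
python3 -c "
from station import job_done
print(job_done())"
```

```text
the job is handed in; nothing more can be done
None
```

The job is handed in at about 23 s: the camera measurements put the cover flat on both drip-rack bars behind their bent-up ends, the lifter lies flat on the bench, and the jar and spray can have not moved.

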